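# Level the breakfast griddle and keep the spirit level pressed

### The arm

A 7-joint arm with a two-finger parallel gripper is mounted at the origin on the work surface. World frame = base frame: x ahead of the robot, y to its left, z up, the work surface at z = 0. Lengths are in m, angles in rad, forces in N, time in s.
With the tool pointing down it reaches from about 0.425 to 0.825 m from the base axis. Payload 3.6 kg.
Tool frame: the origin (TCP) lies midway between the tips of the shut fingers; the grasp point (between the pads) lies 19 mm behind it (bot.grip_depth is the distance from the TCP to the grasp point, in m); z points along the fingers, y is the line along which they close (so a half turn about z gives the same grasp; the last joint's range is limited). The gripper opens to 93 mm and grips with 3 to 60 N. Pads are 15 mm wide; open, the fingers measure 128 mm over their backs; the gripper's body (75 mm by 188 mm) begins 65 mm behind the grasp point.
Start: joints at [1.194, 0.615, -0.013, 1.423, 0.008, 1.103, -0.04], TCP at [0.223, -0.61, 0.219] pointing down, gripper open.
Joint ranges: [-3.12, 3.12], [-0.3, 2.06], [-1.34, 1.32], [0.26, 2.42], [-1.36, 4.5], [0.01, 1.98], [-2.84, 2.84]. Speed limits (rad/s): [2.79, 2.79, 3.14, 3.14, 3.14, 3.14, 3.14].

### API

Orientations are given as a unit quaternion [x, y, z, w].
In Python, from station import get_obs, optics, bot gives the robot as it stands.
- The arm moves only by the shell command python3 -m creep 'ROWS' [FORCE]. ROWS is JSON, one flat list of numbers, 5 for each row, row after row: the closure, from -1 (fully open) to 1 (shut), then the shift along the tool's x, y, z each as a share of 250 mm, from -1 to 1, then the turn about the tool's z as a share of 30 degrees, from -1 to 1. In form: [jaw, dx, dy, dz, twist, jaw, dx, dy, dz, twist, ...]. A call has 1 to 12 rows; each row is the pose to reach, as a shift and turn from the pose commanded when the call began, along the tool's axes at that moment; what a row does not reach only later rows make up. A row lasts 1/12 s, in which the tool goes at most 41.7 mm and 7.16 degrees, less where a joint would pass 70% of its speed; a pose out of reach is approached as far as the arm can. A call with a number of a shift or a turn outside -1 to 1 is refused whole. A call with a gripper value outside its range is refused whole. The fingers move at their own pace and stop on an object; FORCE is the grip in N (left out, the last holds). Time passes only in rows, so rows that repeat a pose let the fingers close. It gives the time, the measured TCP pose, the force, the opening and the grip force at its end, in the units of the state.
- get_obs(): the state, without advancing time (a new reading comes with each control period).
- optics.camera(name): name is "scene" or "top" or "wrist"; returns a dict with "img" (384x512x3 uint8, red, green, blue), "range_z" (384x512 float32, m along the optical axis (not along the pixel's ray), 0 where there is no reading), "camera_matrix" (3x3 intrinsics, pixels), "rvec" (rotation vector, rad) and "tvec" (3), from world to camera coordinates, as OpenCV has them. Camera axes: x right, y down, z forward; pixel columns grow to the right and rows downward; lengths in m; the calibration is good to about 2 mm. A picture is of the moment at which its call begins.
- bot.hand_in(): hands the job in; it is judged then, once.
The state is a dict: "time_s": time; "joints": joint angles; "qvel": joint speeds; "effort": joint torques, N m; "tool_pos": TCP position; "eef_rot": TCP orientation; "wrist_force": force on the tool from outside, world axes, zero at the start; "ft_torque": the same for the moment, N m; "finger_gap": opening from 0.0 (shut) to 1.0 (fully open); "gripper_force": force on a finger pad.
Only numpy, scipy, OpenCV 4.12 (cv2) and the standard library are available. Lean on these libraries where they do the work, as an engineer would, in place of code of your own. Each camera call takes 0.05 s, during which the arm holds its last target. There are 200 camera calls.

### The job

The griddle on the breakfast table slopes down towards its orange levelling foot: pick up the yellow spirit level with a gentle grip (20 N at most), set it upright on the black plate, near the middle and along the griddle's long side, and let go of it. Then turn the orange foot until the bubble stands between the two black lines, let go of the foot, and press lightly down on the level's blue thumb pad (about 8 N). Finish while still pressing, with the bubble between the lines, and leave the jam jar, the tumbler and the breakfast plate where they are.

Things in the scene. Friction and masses are not known exactly. Their poses are not given: they have to be found in the camera images.
- level: Yellow spirit level, a block 160 x 48 x 30 mm (x, y, z), 0.24 kg, upright on the table; origin at its underside's centre. On top a green vial (76 mm along x, 18 mm wide, at y = +12 mm, top 34 mm above the underside) beside the blue pad. Grip it across its 48 mm; it breaks if the fingers put over 56 N in all on it (both pads added; grip with 20 N at most) or if slammed down.
- thumb_pad (a point): Centre of the flat top of the blue thumb pad on the spirit level (pad 60 mm along the level's x, 22 mm wide), at x = 0, y = -12 mm in the level's frame, 36 mm above its underside; axes as the level's. Press straight down near its middle so that the level does not rock.
- bubble (a joint): White bubble, 14 mm long, in the green vial: metres of its centre from the vial's middle along the level's x, -0.023 to 0.023; 0 when truly level. It runs to the higher end, 1 mm for each 0.001 rad of slope along the level, and takes about 2 s to come to rest. Within +-0.004 it stands between the two black lines (at +-11 mm).
- griddle: Table griddle, fixed on the table; origin on the table under the plate's centre, x along its long side towards the orange foot, z up. Black flat plate 240 x 190 mm (x, y), top 55 mm above the table, on an aluminium housing. It tilts about its two rubber feet at x = -100 mm; the levelling foot is at x = +160 mm, y = 0, on a bracket beyond the plate's end.
- plate_centre (a point): Centre of the black plate's top face, x along the griddle's long side towards the orange foot, z square to the plate. It starts 0.009 to 0.023 rad low at the foot's end.
- foot_grip (a point): Middle of the orange wing grip on top of the levelling foot, 87 mm above the table (it stays at that height): a bar 46 mm long (its x), 12 mm thick (its y), 26 mm tall (+-13 mm in z about this point), a white mark on its +x end; below it only a bare steel stem, 12 mm in diameter. It turns about the vertical through this point.
- foot (a joint): Turn of the levelling foot in rad, clockwise seen from above positive, limits +-1.8; stays where it is left (friction 0.12 N m). Turning it clockwise lifts the foot's end of the griddle, 0.015 rad of slope for each rad. The value at which the griddle is level differs each time (within about 0.2 of zero), as the table is uneven: go by the bubble.
- jam_jar: Bystander: red jam jar with white lid, 70 mm across, 94 mm tall, origin under its centre.
- tumbler: Bystander: empty glass tumbler, 72 mm across, 100 mm tall, origin under its centre.
- breakfast_plate: Bystander: white plate, 190 mm across, with a croissant (60 mm tall) on it, origin under its centre.
Not all that is in view belongs to the job. What is meant by the level is not grey or purple, and is the larger of those in its own colour.

How it is judged:
On the way, in this order (a step that is already met when the one before it is completed fails the run):
1. the spirit level rests on the plate, along its long side, let go (x of level in the frame of plate_centre between -0.05 and 0.05 m and y of level in the frame of plate_centre between -0.075 and 0.075 m and z of level in the frame of plate_centre between -0.004 and 0.004 m and angle between the x axis of level and the x axis of plate_centre, either way round below 0.2 rad and contact force between the fingers and level below 0.1 N and contact force between level and griddle above 0.8 N and linear speed of level below 0.03 m/s), for 0.3 s.
2. the foot has been turned so that the griddle is level, the spirit level still on it (x of level in the frame of plate_centre between -0.05 and 0.05 m and y of level in the frame of plate_centre between -0.075 and 0.075 m and z of level in the frame of plate_centre between -0.004 and 0.004 m and angle between the x axis of level and the x axis of plate_centre, either way round below 0.2 rad and angle between plate_centre's own z axis and vertical below 0.0045 rad), for 0.3 s.
At the end, for the whole second after the job is handed in: Spirit level lies mid-plate (within 50 mm along, 75 mm across, 0.2 rad of the long side), bubble within 4.5 mm of the middle, plate within 0.0055 rad of level; the fingers press the level with 2 to 25 N, it bears on the plate with 4.5 to 30 N; all still, foot not touched (x of level in the frame of plate_centre between -0.05 and 0.05 m and y of level in the frame of plate_centre between -0.075 and 0.075 m and z of level in the frame of plate_centre between -0.004 and 0.004 m and angle between the x axis of level and the x axis of plate_centre, either way round below 0.2 rad and value of joint bubble between -0.0045 and 0.0045 m and angle between plate_centre's own z axis and vertical below 0.0055 rad and contact force between the fingers and level between 2 and 25 N and contact force between level and griddle between 4.5 and 30 N and contact force between the fingers and griddle below 0.3 N and linear speed of level below 0.02 m/s and velocity of joint foot between -0.05 and 0.05 rad/s); the arm keeps its last pose, push and grip.
It fails at once if the jam jar is shoved or knocked over (distance of jam_jar from where it was at the start of the episode above 0.03 m or angle between jam_jar's own z axis and vertical above 0.4 rad).
It fails at once if the glass tumbler is shoved or knocked over (distance of tumbler from where it was at the start of the episode above 0.03 m or angle between tumbler's own z axis and vertical above 0.4 rad).
It fails at once if the breakfast plate is shoved or knocked over (distance of breakfast_plate from where it was at the start of the episode above 0.03 m or angle between breakfast_plate's own z axis and vertical above 0.4 rad).
It fails at once if the spirit level is squeezed or pushed with more than 56 N on it from the fingers (both pads added) (contact force between the fingers and level above 56 N).
It fails at once if the spirit level is slammed onto the griddle (over 40 N) (contact force between level and griddle above 40 N).
It also fails if it takes over 72 s, if anything falls off the work surface, if the arm or the gripper's body presses on something with over 40 N, if the wrist force passes 120 N, or if a joint passes its speed limit or range.

## Working session

There is one attempt and no reset: what is moved stays moved. The work goes in short steps, Python scripts to look and compute and a shell command to move; the robot and the scene stay as the last step left them, time stands still between calls to the robot, and variables do not carry over. Pictures are saved under pics/ and viewed, at most 10 in all, crops included, and the job is handed in when it is done.

```bash
ls; mkdir -p pics
cat > h.py <<'E'
import numpy as np, cv2
from station import get_obs, optics, bot
def cam(n):
    c=optics.camera(n); c['R']=cv2.Rodrigues(np.array(c['rvec'],float))[0]; c['t']=np.array(c['tvec'],float).reshape(3); return c
def pts(c):
    K=np.array(c['camera_matrix']); z=c['range_z']; v,u=np.indices(z.shape)
    P=np.stack([(u-K[0,2])/K[0,0]*z,(v-K[1,2])/K[1,1]*z,z],-1)
    return (P-c['t'])@c['R']   # world, HxWx3
def save(c,f,crop=None,s=1):
    im=c['img'][...,::-1]
    if crop: x0,y0,x1,y1=crop; im=im[y0:y1,x0:x1]
    cv2.imwrite('pics/'+f,cv2.resize(im,None,fx=s,fy=s,interpolation=cv2.INTER_CUBIC))
E
python3 - <<'E'
from h import *
import pickle
o=get_obs(); print({k:np.round(v,3) for k,v in o.items()})
a=cam('top'); b=cam('scene'); pickle.dump((a,b),open('ab.pkl','wb'))
save(a,'top.png',s=1.5); save(b,'scene.png',s=1.5)
E
```

```text
pics
{'time_s': np.float64(0.0), 'joints': array([ 1.193,  0.616, -0.013,  1.425,  0.008,  1.103, -0.04 ]), 'qvel': array([-0.   , -0.001,  0.001, -0.   , -0.001, -0.001,  0.001]), 'effort': array([-0.0000e+00, -4.5892e+01,  2.0900e-01, -1.6574e+01, -6.1000e-02,
        2.1000e-02,  0.0000e+00]), 'tool_pos': array([ 0.223, -0.61 ,  0.217]), 'eef_rot': array([ 0.985,  0.175, -0.   , -0.001]), 'wrist_force': array([-1.005,  0.21 ,  0.47 ]), 'ft_torque': array([0.004, 0.055, 0.019]), 'gripper_force': np.float64(0.0), 'finger_gap': np.float64(0.997)}
```

View pics/top.png

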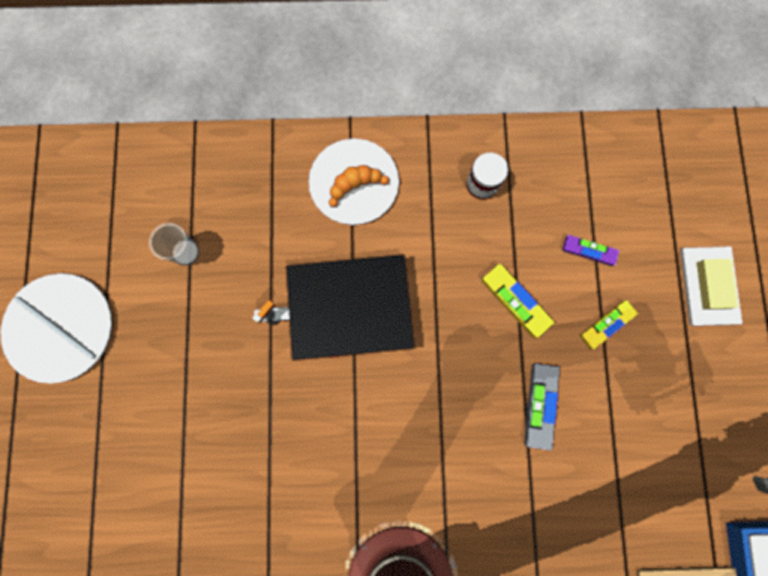

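View pics/scene.png

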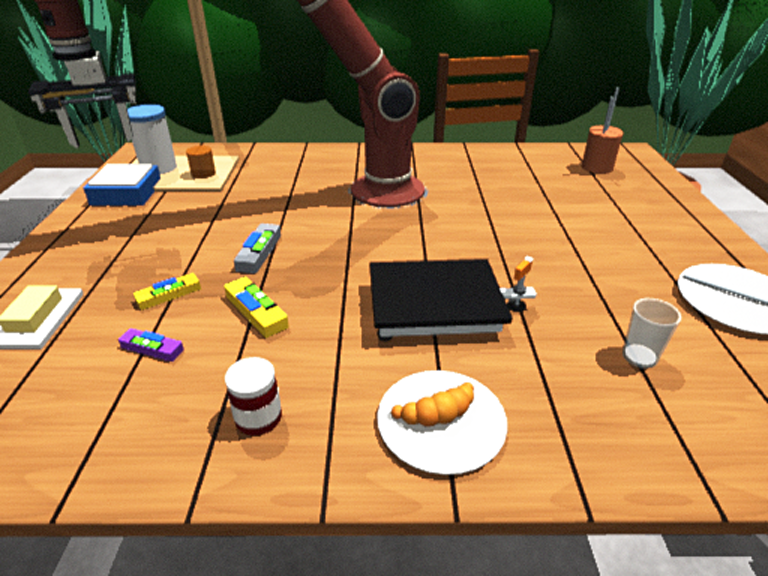

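Candidates, as pixels in top.png: large yellow (519,300), small yellow (610,325), grey (543,405), purple (591,250). I choose the large yellow one. The griddle's plate is centred at about (350,307), with the orange foot to its left at (265,311). The jar is at (490,175), the tumbler at (178,245) and the croissant plate at (353,180).

```bash
cat > m.py <<'E'
from h import *
def blobs(c,lo,hi,zmin=0.005,zmax=0.2,minn=15):
    P=pts(c); hsv=cv2.cvtColor(c['img'],cv2.COLOR_RGB2HSV)
    m=cv2.inRange(hsv,lo,hi)&((P[...,2]>zmin)&(P[...,2]<zmax)).astype('uint8')*255
    n,l,s,ce=cv2.connectedComponentsWithStats(m)
    return [(s[i,4],ce[i],P[l==i]) for i in range(1,n) if s[i,4]>=minn]
def rect(X): # xy min area rect in world
    return cv2.minAreaRect((X[:,:2]*1000).astype('float32'))
E
python3 - <<'E'
from m import *; import pickle
a,b=pickle.load(open('ab.pkl','rb'))
for n,c in (('top',a),('scene',b)):
    print(n)
    for nm,lo,hi in (('yellow',(24,150,120),(34,255,255)),('green',(40,120,100),(75,255,255)),('blue',(105,120,100),(125,255,255)),('orange',(8,190,180),(20,255,255)),('black',(0,0,0),(180,255,40))):
        for s,ce,X in blobs(c,lo,hi,0.02 if nm!='orange' else 0.06, 0.13):
            if 0.25<X[:,0].mean()<0.95 and abs(X[:,1].mean())<.5:
                r=rect(X); print(nm,s,ce.round(0),np.median(X,0).round(3),'z95',np.percentile(X[:,2],95).round(3),np.round(r[0],1),np.round(r[1],1),round(r[2],1))
save(a,'crop.png',(310,160,430,240),5)
P=pts(a)
for n,(u,v) in dict(jar=(490,170),tum=(170,240),croi=(353,180)).items(): print(n,P[int(v/1.5),int(u/1.5)].round(3))
E
```

```text
top
yellow 496 [346. 201.] [ 0.509 -0.247  0.029] z95 0.032 [ 525.6 -253.7] [158.8  48.9] 39.1
yellow 90 [417. 208.] [ 0.495 -0.472  0.023] z95 0.025 [ 497.4 -471.3] [34.5 33.7] 31.8
yellow 93 [396. 225.] [ 0.449 -0.403  0.022] z95 0.026 [ 449.  -403.1] [33.6 34. ] 36.5
green 19 [389. 162.] [ 0.644 -0.4    0.023] z95 0.025 [ 643.3 -400.8] [18.2 11.2] 66.9
green 21 [400. 165.] [ 0.631 -0.432  0.023] z95 0.025 [ 631.6 -432.9] [20.   9.8] 68.2
green 132 [343. 202.] [ 0.519 -0.247  0.033] z95 0.036 [ 520.3 -244.6] [81.6 21.1] 39.1
green 32 [410. 210.] [ 0.492 -0.448  0.025] z95 0.027 [ 491.8 -446.3] [12.  23.7] 42.7
green 34 [400. 217.] [ 0.47  -0.416  0.025] z95 0.026 [ 470.5 -416.9] [12.7 25.3] 35.4
green 72 [359. 262.] [ 0.343 -0.279  0.033] z95 0.036 [ 342.4 -279.8] [17.5 33.2] 79.3
green 69 [357. 278.] [ 0.294 -0.271  0.033] z95 0.037 [ 297.5 -272.3] [17.6 35.4] 79.6
blue 63 [394. 168.] [ 0.621 -0.411  0.023] z95 0.027 [ 621.1 -412.3] [40.4 16.4] 72.5
blue 127 [349. 197.] [ 0.534 -0.264  0.035] z95 0.039 [ 534.2 -262.5] [55.9 21. ] 38.5
blue 58 [409. 218.] [ 0.467 -0.441  0.025] z95
[... 893 characters left out ...]
44.2] [84.2 19.2] 38.0
green 30 [ 92. 227.] [ 0.634 -0.431  0.024] z95 0.025 [ 634.1 -430.8] [26.9 12. ] 70.6
green 36 [102. 229.] [ 0.645 -0.402  0.024] z95 0.025 [ 643.7 -402. ] [25.4 13. ] 68.6
blue 68 [168. 160.] [ 0.32  -0.298  0.037] z95 0.039 [ 319.7 -297.6] [20.9 54.8] 80.1
blue 51 [109. 188.] [ 0.472 -0.442  0.027] z95 0.029 [ 470.  -441.3] [14.8 42.3] 32.6
blue 109 [165. 200.] [ 0.539 -0.261  0.036] z95 0.039 [ 538.6 -261. ] [56.6 21.5] 39.4
blue 60 [101. 224.] [ 0.626 -0.412  0.025] z95 0.027 [ 623.7 -413. ] [43. 15.] 71.3
black 3647 [290. 196.] [0.547 0.085 0.055] z95 0.057 [524.1  86.5] [191.8 239.1] 3.8
jar [ 0.78  -0.198  0.093]
tum [0.667 0.45  0.037]
croi [0.779 0.074 0.054]
```

View pics/crop.png

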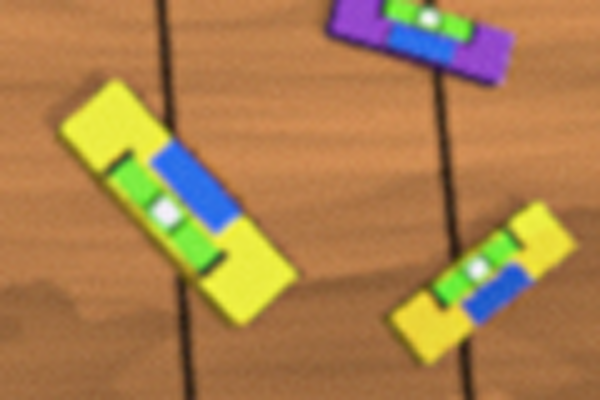

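The crop confirms it: the large yellow level measures 159x49 mm, with its top at 30 mm. Its centre is about (0.528,-0.254) and its x axis points at 39°. The griddle centre is about (0.523,0.086) at 93.5°. The predicted foot position of (0.513,0.246) agrees with the orange blob.

```bash
cat > to.py <<'E'
# usage: to.py x y z angle_deg -> shares [dx,dy,dz,twist]
import sys; from h import *
from scipy.spatial.transform import Rotation as Ro
o=get_obs(); R=Ro.from_quat(o['eef_rot']).as_matrix(); p=np.array(o['tool_pos'])
x,y,z,a=map(float,sys.argv[1:])
d=R.T@(np.array([x,y,z])-p); cur=np.degrees(np.arctan2(R[1,0],R[0,0]))
tw=-((a-cur+180)%360-180)
print('t',round(float(o['time_s']),2),'p',p.round(4),'ang',round(cur,2),'tiltz',R[:,2].round(4),'F',np.round(o['wrist_force'],2),'gap',round(float(o['finger_gap']),3),'gf',round(float(o['gripper_force']),2))
print('shares',(d/.25).round(4),'twist',round(tw/30,4),'rows>=',int(np.ceil(max(np.linalg.norm(d)/.0417,abs(tw)/7.16))))
E
python3 to.py .5275 -.2535 .15 39.1
python3 -m creep '[-1,0.16,-0.09,0,-0.2,-1,0.32,-0.18,0,-0.4,-1,0.48,-0.28,0,-0.6,-1,0.64,-0.36,0,-0.6,-1,0.8,-0.45,0,-0.6,-1,0.8,-0.45,0,-0.6]' 18
python3 to.py .5275 -.2535 .15 39.1
```

```text
t 0.1 p [ 0.2231 -0.6097  0.2176] ang 20.11 tiltz [-8.0e-04  2.1e-03 -1.0e+00] F [ 0.29 -0.45  0.39] gap 0.996 gf 0.0
shares [ 1.6331 -0.919   0.2725] twist -0.6332 rows>= 12
time_s: 0.6
tool_pos: [0.377, -0.4301, 0.2184]
eef_rot: [0.944, 0.33, 0.002, -0.002]
wrist_force: [1.2, 0.5, -0.6]
finger_gap: 1.0
gripper_force: 0.0
t 0.6 p [ 0.377  -0.4301  0.2184] ang 38.54 tiltz [ 0.0023  0.0041 -1.    ] F [ 1.22  0.54 -0.58] gap 1.0 gf 0.0
shares [ 0.9099 -0.1771  0.2781] twist -0.0187 rows>= 6
```

```bash
python3 -m creep '[-1,0.16,-0.03,0.03,-0.02,-1,0.32,-0.06,0.06,-0.02,-1,0.48,-0.09,0.1,-0.02,-1,0.64,-0.12,0.14,-0.02,-1,0.8,-0.15,0.18,-0.02,-1,0.91,-0.177,0.2,-0.02,-1,0.91,-0.177,0.2,-0.02,-1,0.91,-0.177,0.2,-0.02]'
python3 - <<'E'
from m import *
c=cam('wrist')
for nm,lo,hi in (('yellow',(24,150,80),(34,255,255)),('green',(40,120,100),(75,255,255)),('blue',(105,120,100),(125,255,255))):
    for s,ce,X in blobs(c,lo,hi,0.015,.06,100):
        r=rect(X); print(nm,s,ce.round(0),np.median(X,0).round(3),np.round(r[0],1),np.round(r[1],1),round(r[2],1))
E
python3 to.py .5275 -.2535 .008 39.1
```

```text
time_s: 1.27
tool_pos: [0.525, -0.2581, 0.1677]
eef_rot: [0.943, 0.334, -0.0, -0.001]
wrist_force: [-0.7, -0.7, -0.6]
finger_gap: 1.002
gripper_force: 0.0
yellow 4250 [249. 148.] [ 0.565 -0.231  0.031] [ 528.8 -254.8] [158.5  47.5] 39.5
yellow 197 [225. 172.] [ 0.516 -0.236  0.03 ] [ 514.5 -237.6] [76.2  2.9] 39.5
yellow 631 [314. 324.] [ 0.447 -0.406  0.023] [ 448.3 -408.5] [25.6 38.6] 35.6
green 635 [236. 147.] [ 0.541 -0.23   0.035] [ 540.4 -229.6] [26.4 17.5] 38.9
green 805 [237. 194.] [ 0.506 -0.258  0.035] [ 510.5 -254.6] [49.  17.6] 39.7
green 351 [457. 180.] [ 0.643 -0.406  0.024] [ 642.8 -410.1] [33.1 14.6] 71.6
green 223 [470. 207.] [ 0.633 -0.436  0.024] [ 633.6 -436.3] [18.2 13.7] 72.9
green 131 [339. 318.] [ 0.469 -0.419  0.026] [ 468.4 -420.2] [10.9 18.8] 28.4
green 984 [138. 344.] [ 0.326 -0.277  0.035] [ 320.8 -277.7] [20.9 78.1] 80.3
blue 1545 [264. 173.] [ 0.538 -0.263  0.037] [ 537.2 -264.1] [57.9 21.7] 40.0
blue 387 [445. 197.] [ 0.625 -0.408  0.025] [ 625.3 -413.2] [39.  14.4] 70.5
blue 155 [347. 331.] [ 0.462 -0.434  0.027] [ 464.9 -439.1] [13.2 28.4] 32.8
blue 1009 [155. 359.] [ 0.32  -0.299  0.037] [ 317.1 -299.9] [22.1 60.5] 79.0
t 1.32 p [ 0.5239 -0.2607  0.1681] ang 38.76 tiltz [-1.6e-03 -2.0e-04 -1.0e+00] F [-0.57 -0.46 -0.4 ] gap 1.002 gf 0.0
shares [ 0.0303 -0.0129  0.6405] twist -0.0114 rows>= 4
```

```bash
python3 -m creep '[-1,0.03,-0.012,0.12,-0.02,-1,0.03,-0.012,0.26,-0.02,-1,0.03,-0.012,0.4,-0.02,-1,0.03,-0.012,0.5,-0.02,-1,0.03,-0.012,0.58,-0.02,-1,0.03,-0.012,0.62,-0.02,-1,0.03,-0.012,0.635,-0.02,-1,0.03,-0.012,0.635,-0.02]'
python3 to.py .528 -.2545 .008 39.5
python3 -m creep '[0,0,0,0,0,1,0,0,0,0,1,0,0,0,0,1,0,0,0,0,1,0,0,0,0,1,0,0,0,0,1,0,0,0,0,1,0,0,0,0]' 18
python3 to.py .528 -.2545 .008 39.5
```

```text
time_s: 1.98
tool_pos: [0.5275, -0.2552, 0.0098]
eef_rot: [0.942, 0.335, -0.0, 0.0]
wrist_force: [0.0, 0.0, 0.3]
finger_gap: 1.006
gripper_force: 0.0
t 1.98 p [ 0.5275 -0.2552  0.0098] ang 39.18 tiltz [-8.e-04 -5.e-04 -1.e+00] F [0.   0.05 0.3 ] gap 1.006 gf 0.0
shares [ 0.0032 -0.0008  0.0071] twist -0.0105 rows>= 1
time_s: 2.65
tool_pos: [0.5284, -0.2538, 0.0101]
eef_rot: [0.942, 0.336, 0.0, 0.0]
wrist_force: [-0.0, 0.1, 0.5]
finger_gap: 0.513
gripper_force: 18.0
t 2.65 p [ 0.5284 -0.2538  0.0101] ang 39.3 tiltz [ 4.e-04 -2.e-04 -1.e+00] F [-0.04  0.12  0.51] gap 0.513 gf 18.0
shares [-0.0029  0.001   0.0082] twist -0.0066 rows>= 1
```

```bash
python3 -m creep '[1,0,0,-0.03,0,1,0,0,-0.1,0,1,0,0,-0.22,0,1,0,0,-0.36,0,1,0,0,-0.48,0,1,0,0,-0.56,0,1,0,0,-0.6,0,1,0,0,-0.6,0]' 18
python3 to.py .5235 .078 .14 93.5
```

```text
time_s: 3.32
tool_pos: [0.5292, -0.2541, 0.1621]
eef_rot: [0.942, 0.336, 0.002, 0.001]
wrist_force: [0.4, -1.4, -3.8]
finger_gap: 0.517
gripper_force: 18.0
t 3.32 p [ 0.5292 -0.2541  0.1621] ang 39.3 tiltz [ 0.0038 -0.0016 -1.    ] F [ 0.37 -1.37 -3.81] gap 0.517 gf 18.0
shares [ 0.8237 -1.0429  0.0863] twist -1.8068 rows>= 8
```

```bash
python3 -m creep '[1,0.04,-0.05,0,-0.1,1,0.1,-0.13,0,-0.3,1,0.18,-0.23,0,-0.5,1,0.27,-0.34,0,-0.7,1,0.36,-0.45,0,-0.85,1,0.44,-0.56,0,-1,1,0.5,-0.64,0,-1,1,0.54,-0.7,0,-1,1,0.54,-0.7,0,-1]'
python3 to.py .5235 .078 .14 93.5
```

```text
time_s: 4.07
tool_pos: [0.5192, -0.0252, 0.158]
eef_rot: [0.819, 0.574, -0.001, -0.004]
wrist_force: [0.5, 0.5, -3.3]
finger_gap: 0.515
gripper_force: 18.0
t 4.07 p [ 0.5192 -0.0252  0.158 ] ang 69.99 tiltz [-0.0054  0.0052 -1.    ] F [ 0.54  0.49 -3.34] gap 0.515 gf 18.0
shares [ 0.3934 -0.1247  0.074 ] twist -0.7837 rows>= 4
```

```bash
python3 -m creep '[1,0.06,-0.02,0,-0.15,1,0.15,-0.05,0,-0.35,1,0.25,-0.08,0,-0.55,1,0.33,-0.11,0.03,-0.7,1,0.39,-0.124,0.06,-0.784,1,0.395,-0.124,0.07,-0.784,1,0.395,-0.124,0.07,-0.784,1,0.395,-0.124,0.07,-0.784]'
python3 - <<'E'
from m import *; import pickle
w,t=cam('wrist'),cam('top')
save(w,'w1.png',s=1.3)
for n,c in (('w',w),('t',t)):
  for nm,lo,hi in (('yellow',(24,150,80),(34,255,255)),('orange',(8,190,150),(20,255,255)),('black',(0,0,0),(180,255,40))):
    for s,ce,X in blobs(c,lo,hi,0.04 if nm=='black' else .075,.17 if nm=='yellow' else .11 if nm=='orange' else .075,25):
        r=rect(X); print(n,nm,s,ce.round(0),np.median(X,0).round(3),np.round(r[0],1),np.round(r[1],1),round(r[2],1))
E
python3 to.py .5235 .078 .07 93.5
```

```text
time_s: 4.73
tool_pos: [0.5272, 0.0685, 0.1414]
eef_rot: [0.69, 0.723, -0.002, -0.0]
wrist_force: [-0.1, -0.1, -2.7]
finger_gap: 0.513
gripper_force: 18.0
w yellow 12557 [254. 131.] [0.527 0.126 0.162] [525.8 102.5] [48.  90.1] 2.7
w yellow 264 [201. 220.] [0.504 0.085 0.162] [505.   79.8] [ 2.5 47.1] 3.2
w black 42213 [242.  98.] [0.509 0.149 0.054] [521.3 108.3] [189.2 188.5] 3.2
t yellow 126 [212. 202.] [0.511 0.136 0.16 ] [519.8 132.7] [45.1 29.9] 6.9
t orange 41 [177. 205.] [0.515 0.239 0.1  ] [514.3 239.5] [10.2 30.7] 53.5
t black 231 [265. 181.] [ 0.592 -0.013  0.054] [572.9 -11.6] [98.3 37.1] 10.2
t black 69 [197. 184.] [0.586 0.194 0.052] [580.3 189.4] [52.9 29.8] 27.6
t 4.83 p [0.5278 0.0683 0.1422] ang 92.63 tiltz [-6.0e-04 -1.6e-03 -1.0e+00] F [-0.24  0.45 -3.15] gap 0.512 gf 18.0
shares [ 0.04   -0.0152  0.2887] twist -0.0291 rows>= 2
```

View pics/w1.png

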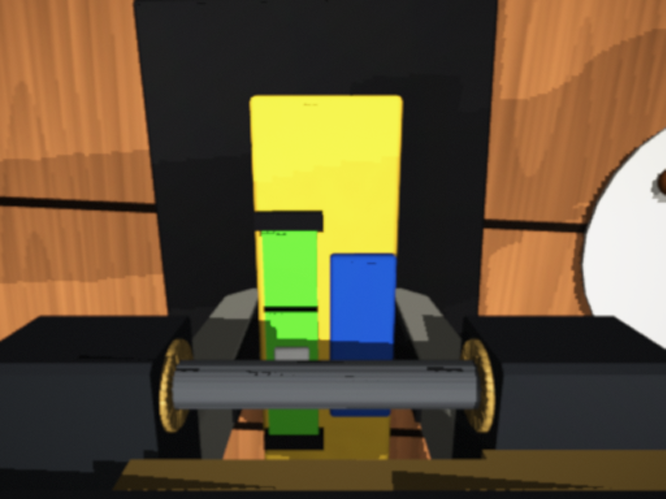

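The level hangs straight between the pads over the black plate. Its vial is at (290,320) and its blue pad at (362,330), and nothing is in the way. I'm lowering it now.

```bash
python3 -m creep '[1,0.02,-0.015,0.05,-0.03,1,0.04,-0.015,0.14,-0.03,1,0.04,-0.015,0.21,-0.03,1,0.04,-0.015,0.25,-0.03,1,0.04,-0.015,0.27,-0.03,1,0.04,-0.015,0.28,-0.03,1,0.04,-0.015,0.285,-0.03,1,0.04,-0.015,0.29,-0.03,1,0.04,-0.015,0.294,-0.03,1,0.04,-0.015,0.298,-0.03,1,0.04,-0.015,0.298,-0.03]'
python3 to.py .5235 .078 .065 93.5
```

```text
time_s: 5.75
tool_pos: [0.5237, 0.0803, 0.0682]
eef_rot: [0.684, 0.73, 0.0, 0.0]
wrist_force: [-0.7, 0.2, -2.9]
finger_gap: 0.511
gripper_force: 18.0
t 5.75 p [0.5237 0.0803 0.0682] ang 93.72 tiltz [ 6.e-04  1.e-04 -1.e+00] F [-0.65  0.24 -2.91] gap 0.511 gf 18.0
shares [-0.0091 -0.0014  0.0128] twist 0.0072 rows>= 1
```

```bash
python3 -m creep '[1,0,0,0.003,0,1,0,0,0.006,0,1,0,0,0.009,0,1,0,0,0.009,0]'
python3 -m creep '[1,0,0,0.003,0,1,0,0,0.005,0,1,0,0,0.005,0]'
```

```text
time_s: 6.08
tool_pos: [0.5234, 0.0803, 0.0656]
eef_rot: [0.684, 0.73, -0.0, -0.0]
wrist_force: [-0.0, 0.8, -3.4]
finger_gap: 0.515
gripper_force: 18.0
time_s: 6.33
tool_pos: [0.5236, 0.0804, 0.0645]
eef_rot: [0.684, 0.73, 0.0, 0.0]
wrist_force: [-0.1, -0.1, -1.8]
finger_gap: 0.517
gripper_force: 18.0
```

```bash
python3 -m creep '[1,0,0,0.002,0,1,0,0,0.003,0,1,0,0,0.003,0]'
python3 -m creep '[0.6,0,0,0,0,0.2,0,0,0,0,-0.1,0,0,0,0,-0.4,0,0,0,0,-0.5,0,0,0,0,-0.5,0,0,0,0,-0.5,0,0,0,0]'
python3 to.py .5235 .078 .16 93.5
```

```text
time_s: 6.58
tool_pos: [0.5236, 0.0806, 0.0639]
eef_rot: [0.684, 0.73, 0.0, 0.0]
wrist_force: [0.2, 0.6, -0.5]
finger_gap: 0.516
gripper_force: 18.0
time_s: 7.17
tool_pos: [0.5237, 0.0803, 0.0638]
eef_rot: [0.684, 0.73, 0.0, 0.0]
wrist_force: [-0.2, 0.8, -0.4]
finger_gap: 0.74
gripper_force: 0.0
t 7.17 p [0.5237 0.0803 0.0638] ang 93.71 tiltz [ 3.e-04  1.e-04 -1.e+00] F [-0.17  0.78 -0.42] gap 0.74 gf 0.0
shares [-0.0089 -0.0012 -0.385 ] twist 0.007 rows>= 3
```

```bash
python3 -m creep '[-0.5,0,0,-0.03,0,-0.5,0,0,-0.1,0,-0.5,0,0,-0.2,0,-0.5,0,0,-0.32,0,-0.5,0,0,-0.42,0,-0.5,0.06,0,-0.48,0,-0.5,0.12,0,-0.5,0,-0.5,0.16,0,-0.5,0,-0.5,0.16,0,-0.5,0,-0.5,0.16,0,-0.5,0]'
python3 - <<'E'
from m import *
w,t=cam('wrist'),cam('top')
save(w,'w2.png',s=1.3)
for n,c in (('w',w),('t',t)):
  for nm,lo,hi in (('yellow',(24,150,80),(34,255,255)),('green',(40,120,100),(75,255,255)),('blue',(105,120,100),(125,255,255)),('orange',(6,170,120),(21,255,255)),('white',(0,0,190),(180,60,255)),('black',(0,0,0),(180,255,40))):
    for s,ce,X in blobs(c,lo,hi,0.04 if nm=='black' else .075,.11 ,12):
      if np.hypot(*(X[:,:2].mean(0)-[.52,.15]))<.16:
        r=rect(X); print(n,nm,s,ce.round(0),np.median(X,0).round(4),np.round(r[0],1),np.round(r[1],1),round(r[2],1))
E
```

```text
time_s: 8.0
tool_pos: [0.5203, 0.1202, 0.1882]
eef_rot: [0.683, 0.73, -0.001, -0.0]
wrist_force: [0.3, -1.4, -0.6]
finger_gap: 0.75
gripper_force: 0.0
w yellow 3518 [253. 173.] [0.5229 0.1361 0.0837] [523.2 100.7] [ 46.9 118.1] 4.5
w yellow 153 [225. 220.] [0.5009 0.0913 0.0843] [501.1  91.5] [ 2.8 50.2] 4.0
w yellow 31 [226. 264.] [0.5038 0.0515 0.0848] [503.9  52.4] [ 1.8 24.2] 6.4
w green 1520 [237. 231.] [0.5117 0.0865 0.0883] [512.   79.4] [17.7 76.4] 3.7
w blue 1406 [267. 230.] [0.5357 0.0876 0.0902] [536.3  86.5] [21.9 47.8] 3.9
w blue 170 [267. 267.] [0.5395 0.0546 0.0905] [538.7  55.4] [ 9.  22.7] 84.1
w orange 927 [257.  22.] [0.5166 0.2399 0.101 ] [516.6 240.4] [12.1 34.1] 49.5
w white 60 [231.   2.] [0.4988 0.2504 0.1022] [498.8 249.7] [7.9 4. ] 4.2
w white 174 [237. 250.] [0.5126 0.0686 0.0909] [512.5  68.7] [11.6 10.3] 3.6
w black 28636 [252. 162.] [0.5164 0.1419 0.0537] [520.4 114.7] [187.9 179. ] 3.9
t yellow 19 [246. 198.] [0.5326 0.0454 0.0831] [535.5  45.3] [ 5.8 23.4] 89.8
t yellow 141 [255. 200.] [0.5264 0.019  0.0833] [524.7  19.7] [47.  38.4] 3.8
t green 24 [245. 204.] [0.5141 0.0484 0.0866] [514.6  48.4] [22.2  9.4] 32.3
t blue 26 [240. 196.] [0.538  0.0607 0.0883] [535.3  63.6] [14.5 17.6] 89.0
t orange 45 [177. 205.] [0.515  0.2395 0.1   ] [514.5 239.8] [11.  30.4] 49.5
t white 14 [171. 212.] [0.4961 0.2565 0.1006] [496.8 256.8] [11.5  7.7] 45.4
t black 1272 [256. 193.] [0.5678 0.0092 0.0538] [533.4  30.2] [169.2 124. ] 6.9
```

View pics/w2.png

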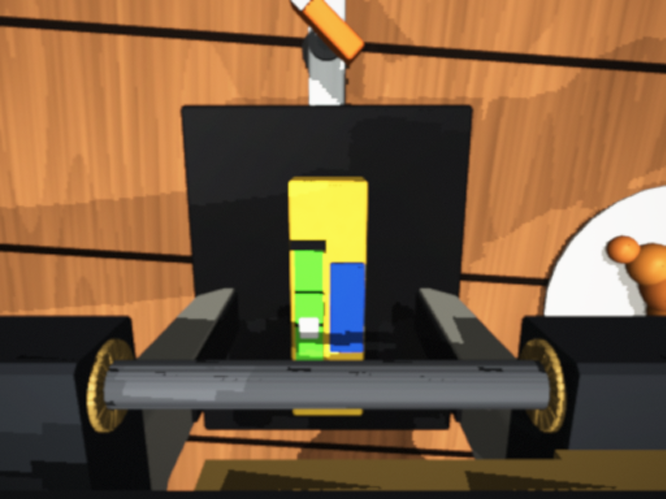

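The level is standing on the plate, centred at about (0.524,0.080) and at 94°. The bubble (309,327) has run about 11 mm away from the foot's end. The wing grip, at (330,25), is at about (0.512,0.245) and 139.5°.

```bash
python3 -m creep '[0,0.06,0,0,-0.15,0,0.14,0,0,-0.35,0,0.24,0,0,-0.55,0,0.34,0,0,-0.75,0,0.42,0,0,-0.9,0,0.48,0,0,-1,0,0.5,0,0,-1,0,0.5,0,0,-1]'
python3 to.py .512 .245 .15 139.5
```

```text
time_s: 8.77
tool_pos: [0.5125, 0.2454, 0.1881]
eef_rot: [0.472, 0.882, -0.0, -0.0]
wrist_force: [-0.4, 0.2, -0.3]
finger_gap: 0.503
gripper_force: 0.0
t 8.77 p [0.5125 0.2454 0.1881] ang 123.71 tiltz [-1.1e-03 -1.0e-04 -1.0e+00] F [-0.4   0.25 -0.26] gap 0.503 gf 0.0
shares [-0.0003 -0.0024  0.1525] twist -0.5263 rows>= 3
```

```bash
python3 -m creep '[0,0,0,0.03,-0.2,0,0,0,0.1,-0.4,0,0,0,0.17,-0.53,0,0,0,0.2,-0.53,0,0,0,0.2,-0.53]'
python3 - <<'E'
from m import *
for n in ('wrist','top'):
  c=cam(n)
  if n=='wrist': save(c,'w3.png',s=1)
  for nm,lo,hi in (('orange',(6,170,120),(21,255,255)),('white',(0,0,190),(180,60,255)),('green',(40,120,100),(75,255,255))):
    for s,ce,X in blobs(c,lo,hi,.075,.11 ,10):
      if np.hypot(*(X[:,:2].mean(0)-[.52,.17]))<.15:
        r=rect(X); print(n,nm,s,ce.round(0),np.median(X,0).round(4),np.round(r[0],1),np.round(r[1],1),round(r[2],1))
E
python3 to.py .512 .245 .074 139.5
```

```text
time_s: 9.18
tool_pos: [0.5123, 0.242, 0.1366]
eef_rot: [0.348, 0.938, -0.002, -0.001]
wrist_force: [-0.5, -0.4, 0.2]
finger_gap: 0.502
gripper_force: 0.0
wrist orange 102 [254. 173.] [0.4947 0.2591 0.0941] [494.7 258.8] [10.2  1. ] 49.3
wrist orange 837 [254. 218.] [0.5148 0.2421 0.1011] [516.1 240.5] [11.9 32.1] 49.9
wrist white 339 [253. 186.] [0.4991 0.2551 0.1026] [499.2 254.9] [11.5 10.7] 49.8
top white 12 [238. 205.] [0.5122 0.0668 0.0902] [512.9  67.6] [ 8.4 11.2] 70.4
top green 29 [233. 206.] [0.5096 0.0828 0.0873] [510.3  82.8] [17.8 14.6] 10.6
top green 42 [244. 205.] [0.5121 0.0513 0.0869] [512.1  52.5] [19.9 18. ] 87.4
top green 55 [225. 207.] [0.5079 0.1057 0.086 ] [507.9 106.7] [25.4 18. ] 88.5
t 9.28 p [0.5133 0.2441 0.1389] ang 139.43 tiltz [ 3.e-04 -5.e-04 -1.e+00] F [ 0.03  0.55 -0.1 ] gap 0.498 gf 0.0
shares [ 0.0066 -0.0006  0.2597] twist -0.0023 rows>= 2
```

View pics/w3.png

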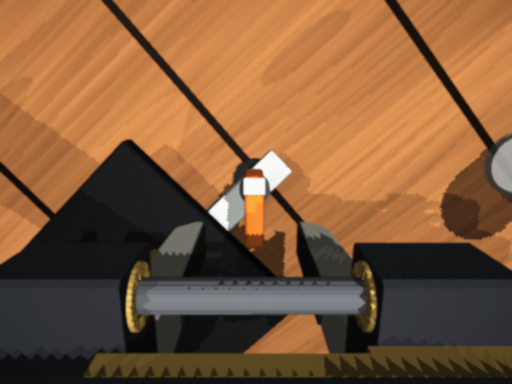

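The wing (255,205) lies centred between the fingers, with its white end at (254,186). I'm going down to grip it.

```bash
python3 -m creep '[0,0,0,0.05,0,0,0.005,0,0.12,0,0,0.005,0,0.19,0,0,0.005,0,0.24,0,0,0.005,0,0.26,0,0,0.005,0,0.26,0,1,0.005,0,0.26,0,1,0.005,0,0.26,0,1,0.005,0,0.26,0,1,0.005,0,0.26,0,1,0.005,0,0.26,0,1,0.005,0,0.26,0]' 20
python3 to.py .512 .245 .074 139.5
```

```text
time_s: 10.28
tool_pos: [0.5117, 0.2451, 0.074]
eef_rot: [0.345, 0.939, -0.001, 0.0]
wrist_force: [-1.8, -1.1, 5.0]
finger_gap: 0.129
gripper_force: 20.0
t 10.28 p [0.5117 0.2451 0.074 ] ang 139.61 tiltz [-4.0e-04 -1.3e-03 -1.0e+00] F [-1.77 -1.09  4.99] gap 0.129 gf 20.0
shares [-0.0014  0.0005  0.0001] twist 0.0035 rows>= 1
```

Gripped: a gap of 0.129 is 12 mm. I'm turning about 30° clockwise first.

```bash
python3 -m creep '[1,0,0,0,0.1,1,0,0,0,0.22,1,0,0,0,0.34,1,0,0,0,0.46,1,0,0,0,0.58,1,0,0,0,0.7,1,0,0,0,0.82,1,0,0,0,0.92,1,0,0,0,1,1,0,0,0,1]'
python3 to.py .512 .245 .074 90.5
python3 -m creep '[1,0,0,0,0.06,1,0,0,0,0.14,1,0,0,0,0.22,1,0,0,0,0.3,1,0,0,0,0.3,1,0,0,0,0.3,1,0,0,0,0.3,1,0,0,0,0.3,1,0,0,0,0.3,1,0,0,0,0.3,1,0,0,0,0.3,1,0,0,0,0.3]'
python3 -m creep '[1,0,0,0,0,1,0,0,0,0,1,0,0,0,0,1,0,0,0,0,1,0,0,0,0,1,0,0,0,0,1,0,0,0,0,1,0,0,0,0,1,0,0,0,0]'
cat > bub.py <<'E'
from m import *
from scipy.spatial.transform import Rotation as Ro
ax=np.array([np.cos(np.radians(94)),np.sin(np.radians(94))])
for n in ('top','scene'):
  c=cam(n); P=pts(c); hsv=cv2.cvtColor(c['img'],cv2.COLOR_RGB2HSV)
  near=(P[...,2]>.075)&(P[...,2]<.1)&(abs(P[...,0]-.512)<.015)&(abs(P[...,1]-.08)<.05)
  s=(P[...,:2]-[.524,.080])@ax*1000
  g=near&(cv2.inRange(hsv,(40,120,60),(75,255,255))>0); w=near&(cv2.inRange(hsv,(0,0,150),(180,70,255))>0)
  sg,sw=s[g],s[w]
  print(n,'green',len(sg),np.round([sg.min(),sg.max()],1) if len(sg) else '','white',len(sw),np.round([sw.min(),sw.mean(),sw.max()],1) if len(sw) else '')
  bk=near&(hsv[...,2]<90); print('  black s',np.sort(s[bk]).round(0)[:40])
  save(c,f'bub_{n}.png',(200,170,280,230) if n=='top' else (230,160,350,250),5)
E
python3 bub.py; python3 to.py .512 .245 .074 90.5
```

```text
time_s: 11.12
tool_pos: [0.5118, 0.2453, 0.074]
eef_rot: [0.576, 0.817, -0.0, 0.0]
wrist_force: [-1.0, -2.1, 3.7]
finger_gap: 0.127
gripper_force: 20.0
t 11.12 p [0.5118 0.2453 0.074 ] ang 109.6 tiltz [ 1.0e-04 -1.1e-03 -1.0e+00] F [-0.99 -2.11  3.69] gap 0.127 gf 20.0
shares [-0.0015  0.0005  0.0002] twist 0.6366 rows>= 3
time_s: 12.12
tool_pos: [0.5118, 0.2454, 0.074]
eef_rot: [0.639, 0.77, -0.0, 0.0]
wrist_force: [-1.3, -1.7, 4.9]
finger_gap: 0.126
gripper_force: 20.0
time_s: 12.87
tool_pos: [0.5118, 0.2454, 0.074]
eef_rot: [0.639, 0.77, -0.0, 0.0]
wrist_force: [-0.4, -1.7, 5.1]
finger_gap: 0.129
gripper_force: 20.0
top green 140 [-39.7  40.9] white 23 [-8.3 -1.1  6.7]
  black s [-42. -42. -41. -41. -40. -40. -39. -39. -39. -39. -38. -23. -21. -18.
  40.  40.  40.  41.  41.  41.  41.  43.  43.  43.  43.  43.  45.  45.]
scene green 96 [-37.3  38.3] white 14 [-7.8 -1.7  4.5]
  black s [-44. -43. -43. -43. -42. -42. -41. -41. -40. -40. -39. -39. -38. -38.
 -11. -10.  11.  12.  38.  39.  40.  40.  40.  40.  41.  42.  42.  42.
  43.  43.  44.  47.]
t 12.97 p [0.5118 0.2453 0.074 ] ang 100.62 tiltz [-2.e-04 -5.e-04 -1.e+00] F [-0.66 -1.8   4.35] gap 0.128 gf 20.0
shares [-0.0015  0.0004 -0.    ] twist 0.3375 rows>= 2
```

```bash
python3 -m creep '[1,0,0,0,0.07,1,0,0,0,0.14,1,0,0,0,0.2,1,0,0,0,0.2,1,0,0,0,0.2,1,0,0,0,0.2,1,0,0,0,0.2,1,0,0,0,0.2,1,0,0,0,0.2,1,0,0,0,0.2,1,0,0,0,0.2,1,0,0,0,0.2]'
python3 -m creep '[1,0,0,0,0,1,0,0,0,0,1,0,0,0,0,1,0,0,0,0,1,0,0,0,0,1,0,0,0,0,1,0,0,0,0,1,0,0,0,0,1,0,0,0,0,1,0,0,0,0,1,0,0,0,0,1,0,0,0,0]'
python3 bub.py; python3 to.py .512 .245 .074 90.5
```

```text
time_s: 13.97
tool_pos: [0.5119, 0.2453, 0.074]
eef_rot: [0.678, 0.735, -0.0, 0.0]
wrist_force: [-1.1, -2.8, 6.1]
finger_gap: 0.129
gripper_force: 20.0
time_s: 14.97
tool_pos: [0.5119, 0.2454, 0.074]
eef_rot: [0.678, 0.735, -0.0, 0.0]
wrist_force: [-1.5, -2.1, 5.3]
finger_gap: 0.129
gripper_force: 20.0
top green 140 [-39.7  41.1] white 20 [-5.5  0.5  6.6]
  black s [-44. -42. -42. -41. -41. -40. -40. -39. -39. -39. -39. -38. -38. -21.
  40.  40.  40.  41.  41.  41.  41.  42.  43.  43.  44.  44.  44.  45.]
scene green 98 [-38.8  38. ] white 15 [-6.4 -0.4  6. ]
  black s [-44. -43. -43. -43. -43. -42. -41. -41. -40. -40. -39. -39. -38. -11.
 -10.  11.  12.  40.  40.  40.  40.  40.  41.  42.  43.  43.  43.  43.
  44.]
t 15.07 p [0.5119 0.2454 0.074 ] ang 94.65 tiltz [-1.e-04 -5.e-04 -1.e+00] F [-1.85 -2.11  6.05] gap 0.127 gf 20.0
shares [-0.0015  0.0004 -0.0001] twist 0.1382 rows>= 1
```

View pics/bub_scene.png

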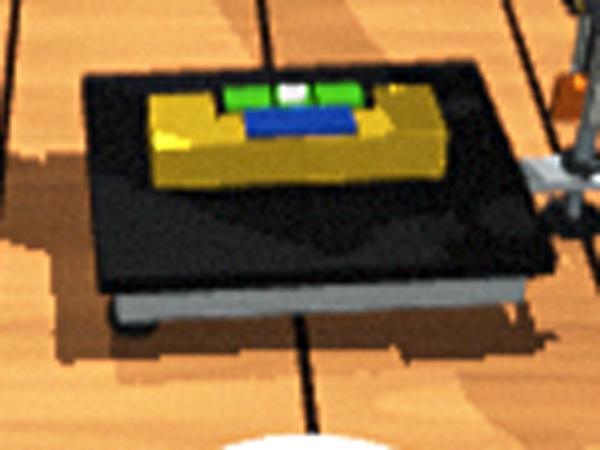

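The bubble (292,93) sits in the middle of the vial, between the lines. I'm releasing the foot and rising.

```bash
python3 -m creep '[0.5,0,0,0,0,0.2,0,0,0,0,0,0,0,0,0,0,0,0,0,0,0,0,0,-0.05,0,0,0,0,-0.14,0,0,0,0,-0.25,0,0,0,0,-0.35,0,1,0,0,-0.4,0,1,0,0,-0.4,0]' 20
python3 to.py .536 .081 .12 94
python3 bub.py
```

```text
time_s: 15.9
tool_pos: [0.5137, 0.2473, 0.1769]
eef_rot: [0.678, 0.735, 0.004, 0.001]
wrist_force: [0.7, -0.3, 0.8]
finger_gap: 0.4
gripper_force: 0.0
t 15.9 p [0.5137 0.2473 0.1769] ang 94.63 tiltz [ 0.0063  0.0038 -1.    ] F [ 0.73 -0.34  0.8 ] gap 0.4 gf 0.0
shares [-0.6711  0.0338  0.2255] twist 0.021 rows>= 5
top green 140 [-39.7  41.4] white 19 [-5.4  0.3  6.6]
  black s [-42. -42. -42. -41. -41. -40. -40. -39. -39. -39. -39. -38. -21.  40.
  40.  40.  40.  41.  41.  41.  43.  43.  43.  44.  44.  45.]
scene green 98 [-38.3  38.8] white 15 [-6.4 -0.4  5.4]
  black s [-44. -43. -43. -43. -42. -42. -41. -41. -40. -40. -40. -39. -38. -38.
 -11. -10.  38.  38.  39.  40.  40.  40.  40.  40.  41.  42.  42.  43.
  43.  44.  44.]
```

```bash
python3 -m creep '[1,-0.08,0,0,0.02,1,-0.2,0.01,0,0.02,1,-0.34,0.02,0,0.02,1,-0.48,0.03,0,0.02,1,-0.58,0.034,0.03,0.02,1,-0.64,0.034,0.1,0.02,1,-0.67,0.034,0.15,0.02,1,-0.67,0.034,0.18,0.02,1,-0.67,0.034,0.18,0.02,1,-0.67,0.034,0.18,0.02]' 20
python3 - <<'E'
from m import *
for n in ('wrist','scene'):
  c=cam(n); 
  for nm,lo,hi in (('green',(40,120,60),(75,255,255)),('blue',(105,120,60),(125,255,255))):
    for s,ce,X in blobs(c,lo,hi,.075,.11,25):
      if np.hypot(*(X[:,:2].mean(0)-[.52,.08]))<.06: r=rect(X); print(n,nm,s,np.median(X,0).round(4),np.round(r[0],1),np.round(r[1],1),round(r[2],1))
E
python3 to.py .536 .081 .095 94
```

```text
time_s: 16.83
tool_pos: [0.5331, 0.0808, 0.1278]
eef_rot: [0.681, 0.732, -0.0, -0.001]
wrist_force: [0.4, -0.3, 1.0]
finger_gap: 0.006
gripper_force: 0.0
wrist green 1299 [0.5107 0.1033 0.0895] [510.6 103. ] [17.8 27.5] 4.2
wrist green 418 [0.5115 0.0818 0.0894] [512.2  78.2] [17.6 21. ] 3.6
wrist green 139 [0.5088 0.0633 0.0895] [509.1  63.3] [9.7 7.3] 3.9
wrist blue 1838 [0.5356 0.0932 0.0914] [536.2  91.3] [21.5 37. ] 3.7
scene green 56 [0.5144 0.0562 0.09  ] [515.3  56.4] [27.3 31. ] 3.4
scene green 48 [0.5128 0.1033 0.09  ] [510.8 102.5] [31.  20.8] 87.8
scene blue 109 [0.5412 0.0818 0.0912] [538.8  80.1] [20.7 56.9] 4.2
t 16.93 p [0.534  0.0812 0.129 ] ang 94.16 tiltz [ 7.0e-04  1.2e-03 -1.0e+00] F [-0.29  0.86  0.33] gap 0.002 gf 0.0
shares [-0.0016  0.0079  0.136 ] twist 0.0052 rows>= 1
```

```bash
python3 -m creep '[1,0,0.01,0.04,0,1,0,0.01,0.09,0,1,0,0.01,0.12,0,1,0,0.01,0.132,0,1,0,0.01,0.136,0,1,0,0.01,0.136,0,1,0,0.01,0.136,0,1,0,0.01,0.136,0]'
python3 -m creep '[1,0,0,0.004,0,1,0,0,0.008,0,1,0,0,0.01,0,1,0,0,0.01,0,1,0,0,0.01,0]'
```

```text
time_s: 17.6
tool_pos: [0.5367, 0.0798, 0.0952]
eef_rot: [0.682, 0.731, 0.001, 0.0]
wrist_force: [-0.2, -0.1, 0.4]
finger_gap: 0.004
gripper_force: 0.0
time_s: 18.02
tool_pos: [0.5363, 0.0797, 0.0922]
eef_rot: [0.682, 0.731, 0.0, -0.0]
wrist_force: [0.6, -0.0, 1.3]
finger_gap: 0.001
gripper_force: 0.0
```

```bash
python3 -m creep '[1,0,0,0.002,0,1,0,0,0.004,0,1,0,0,0.004,0,1,0,0,0.004,0]'
python3 -m creep '[1,0,0,0.001,0,1,0,0,0.002,0,1,0,0,0.002,0,1,0,0,0.002,0]'
```

```text
time_s: 18.35
tool_pos: [0.5364, 0.0797, 0.0912]
eef_rot: [0.682, 0.731, 0.0, 0.0]
wrist_force: [-0.8, 0.9, 0.4]
finger_gap: 0.003
gripper_force: 0.3
time_s: 18.68
tool_pos: [0.5364, 0.0797, 0.0911]
eef_rot: [0.682, 0.731, 0.0, 0.0]
wrist_force: [-1.2, -0.2, 5.3]
finger_gap: 0.006
gripper_force: 2.7
```

```bash
python3 -m creep '[1,0,0,0.001,0,1,0,0,0.001,0,1,0,0,0.001,0,1,0,0,0.001,0]'
python3 -m creep '[1,0,0,0,0,1,0,0,0,0,1,0,0,0,0,1,0,0,0,0,1,0,0,0,0,1,0,0,0,0,1,0,0,0,0,1,0,0,0,0,1,0,0,0,0,1,0,0,0,0,1,0,0,0,0,1,0,0,0,0]'
python3 -m creep '[1,0,0,0,0,1,0,0,0,0,1,0,0,0,0,1,0,0,0,0,1,0,0,0,0,1,0,0,0,0,1,0,0,0,0,1,0,0,0,0,1,0,0,0,0,1,0,0,0,0,1,0,0,0,0,1,0,0,0,0]'
python3 bub.py; python3 to.py .536 .08 .091 94
```

```text
time_s: 19.02
tool_pos: [0.5364, 0.0797, 0.0911]
eef_rot: [0.682, 0.731, 0.0, 0.0]
wrist_force: [-1.6, -0.4, 6.6]
finger_gap: 0.003
gripper_force: 3.4
time_s: 20.02
tool_pos: [0.5365, 0.0798, 0.0911]
eef_rot: [0.682, 0.732, 0.0, 0.0]
wrist_force: [-1.0, -0.5, 6.0]
finger_gap: 0.006
gripper_force: 3.4
time_s: 21.02
tool_pos: [0.5364, 0.0797, 0.0911]
eef_rot: [0.682, 0.731, 0.0, 0.0]
wrist_force: [-2.3, -0.5, 6.5]
finger_gap: 0.006
gripper_force: 3.4
top green 0  white 0 
  black s []
scene green 84 [-37.4  39. ] white 0 
  black s [-43. -43. -43. -43. -42. -42. -41. -41. -40. -40. -39. -39. -38. -38.
 -37. -37. -35. -32. -30. -29. -18. -13. -10.  40.  40.  41.  42.  43.]
t 21.12 p [0.5365 0.0797 0.0911] ang 94.02 tiltz [ 6.e-04 -0.e+00 -1.e+00] F [-1.31 -0.55  6.29] gap 0.003 gf 3.39
shares [ 0.0011 -0.0017  0.0004] twist 0.0008 rows>= 1
```

```bash
python3 -m creep '[1,0,0,0.001,0,1,0,0,0.001,0,1,0,0,0.001,0,1,0,0,0.001,0,1,0,0,0.001,0,1,0,0,0.001,0]'
python3 - <<'E'
from h import *
w,s=cam('wrist'),cam('scene')
a=cv2.resize(w['img'],(448,336)); b=cv2.resize(s['img'][150:260,220:370],None,fx=2.3,fy=336/110)
cv2.imwrite('pics/fin.png',np.hstack([a,b])[...,::-1])
E
```

```text
time_s: 21.62
tool_pos: [0.5365, 0.0798, 0.0911]
eef_rot: [0.682, 0.731, 0.0, 0.0]
wrist_force: [-2.8, -1.0, 8.3]
finger_gap: 0.005
gripper_force: 4.1
```

View pics/fin.png

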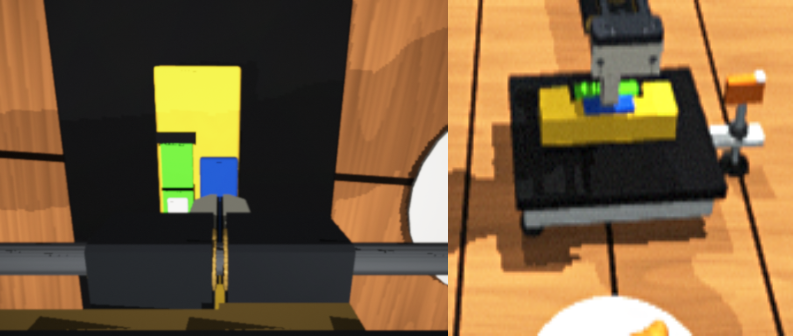

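The fingertips press the blue pad with about 8 N. The bubble (177,205) is still inside the line at (177,189), about 0.7 mm from the middle, and the level sits flat.

```bash
python3 -c "
from station import bot; print(bot.hand_in())"
```

```text
the job is handed in; nothing more can be done
None
```

I handed the job in at about 22 s: the level is upright mid-plate, the bubble is about 0.7 mm from the middle, the foot is released, and the fingers still press the thumb pad with about 8 N. The hand-in returned no verdict.

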